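Read a dish with the hand-held sensor, without contact

ROBOT

A 6-joint arm with a two-finger parallel gripper is mounted at the origin on a cart in front of the work surface, level with it; the furniture and walls round the work are solid. World frame = base frame: x ahead of the robot, y to its left, z up, the work surface at z = 0. Lengths are in m, angles in rad, forces in N, time in s.
With the tool pointing down it reaches from about 0.35 to 0.725 m from the base axis. Payload 4.3 kg.
Tool frame: the origin (TCP) lies between the finger pads; the fingertips stand 19 mm ahead of it and the grasp point (between the pads) is the TCP (env.tip_extent is the distance from the TCP to the fingertips, in m); z points along the fingers, y is the line along which they close (so a half turn about z gives the same grasp; the last joint's range is limited). The gripper opens to 85 mm and grips with 20 to 120 N. Pads are 22 mm wide; open, the fingers measure 114 mm over their backs; the gripper's body (76 mm by 85 mm) begins 54 mm behind the grasp point. The pads swing forward as they close: fully open they stand 13 mm farther back than shut.
Start: joints at [1.094, 0.377, 0.081, 1.274, 0, 1.46], TCP at [0.206, 0.537, 0.25] pointing down, gripper open.
Joint ranges: [-2.72, 2.72], [-0.84, 1.66], [-1.02, 1.22], [-1.77, 2.12], [-1.37, 1.28], [-3.14, 3.14]. Speed limits (rad/s): [2.57, 2.57, 3.14, 3.14, 3.14, 3.14].

INTERFACE

Orientations are given as a unit quaternion [x, y, z, w].
In Python, from cell import env gives the robot as it stands.
- The arm moves only by the tool nudge_tcp, called after "Call:" in YAML: its name, and indented under it one key for each argument. Schema: {"type":"object","properties":{"moves":{"type":"array","items":{"type":"number"},"minItems":4,"maxItems":80},"jaw":{"type":"number"},"force":{"type":"number"},"only":{"type":"string"},"quiet":{"type":"boolean"},"lines":{"type":"string"}},"required":["moves"],"additionalProperties":false}. moves is one flat list of numbers that holds 1 to 20 rows one after another, with no inner brackets; each row has 4 numbers: dx, dy, dz in shares of 600 mm (1.0 is 600 mm), then a turn about the tool's z in normalised numbers (1 is 2 pi rad); each row is the pose to reach, as a shift and turn from the pose commanded when the call began, along the tool's axes at that moment; what a row does not reach only later rows make up. A row lasts 1/8 s, in which the tool goes at most 0.0625 m and 0.188 rad, less where a joint would pass 70% of its speed; a pose out of reach is approached as far as the arm can. jaw is the finger opening in m, set as the call begins (left out keeps the last). The fingers move at their own pace and stop on an object; force is the grip in N (left out, the last holds). Time passes only in rows, so rows that do not move let the fingers close. The tool returns the time, the measured TCP pose, the force, the opening and the grip force at its end. only (a regular expression) keeps the lines of the reply that match it, lines (a string "A,B") keeps lines A to B, and quiet returns only ok. No shift or turn number may pass 1 either way. Input that does not fit is refused with a message, and nothing moves.
- env.state(): the state, without advancing time (a new reading comes with each control period).
- env.capture(name): name is "scene" or "top"; returns (picture, depth): 420x560x3 uint8, red, green, blue; 420x560 float32, m along the optical axis (not along the pixel's ray), 0 where there is no reading.
- env.camera_params(name): a dict with "mtx" (3x3 intrinsics, pixels), "k1" (the pictures are not rectified: a ray, as slopes to the right and down, at radius r is drawn at 1 + k1 r^2 times it, then the intrinsics apply), "xyz" and "rotation" of the camera in the world. Camera axes: x right, y up, looking along -z (the intrinsics and any distortion apply to the point x, -y, -z); pixel columns grow to the right and rows downward; lengths in m; the calibration is good to about 2 mm. A picture is of the moment at which its call begins. camera_params takes no time and is no camera call.
- env.sign_off(): hands the job in; it is judged then, once.
The state is a dict: "t": time; "qpos": joint angles; "qd": joint speeds; "tau": joint torques, N m; "tool_pos": TCP position; "tool_rot": TCP orientation; "ft_force": force on the tool from outside, world axes, zero at the start; "wrist_torque": the same for the moment, N m; "opening": finger opening in m; "grip_force": force on a finger pad.
Only numpy, scipy, OpenCV 4.12 (cv2) and the standard library are available. Lean on these libraries where they do the work, as an engineer would, in place of code of your own. Each camera call takes 0.05 s, during which the arm holds its last target. There are 200 camera calls.

TASK

Slide the carriage with the clear culture dish all the way along its rails to the stop. Then pick up the white hand-held temperature sensor, carry it over the things standing between without disturbing them, and hold it level over the dish, centred, its long side along the rails, its underside about one centimetre above the dish and never touching the dish or the stage. Finish while holding it there: do not put it down or let go.

Things in the scene. Friction and masses are not known exactly. Their poses are not given: they have to be found in the camera images.
- stage: low aluminium slide stage fixed to the table, 246 x 94 mm base on four rubber feet, to the right of the middle of the table. Origin: centre of its underside. Its x axis runs along the rails towards the stop, which is the 42 mm high end block at x = +123 mm (the block at the other end is only 28 mm high); its z axis is up.
- carriage (a joint): travel of the grey carriage along the stage's +x axis, m: 0 at the low end block, 0.100 hard against the stop. It slides with about 1.5 N of friction and stays where it is left. The carriage plate is 114 x 86 mm with its top 36 mm above the table.
- carriage_knob (a point): centre of the top of the carriage's upright black cylindrical knob, 16 mm diameter, rising 31 mm above the plate to 67 mm above the table (a collar of 22 mm diameter, 3 mm high, at its foot). It rides on the carriage's centre line, 65 mm from the dish centre on the side of the stop. Axes as the stage's.
- dish_top (a point): centre of the top of the round clear (pinkish) culture dish, 58 to 60 mm diameter, 16 mm high, fixed on the carriage by three small pins; the point is 52 mm above the table and rides with the carriage. Axes as the stage's: x along the rails.
- sensor: white hand-held temperature sensor with a small display on top and a red rim, flat oval 50 x 76 x 21 mm, 0.03 to 0.09 kg, lying flat on the left part of the table. Origin: centre of its flat underside, where it measures; x is the short (50 mm) side, y the long (76 mm) side, z up. Grip it across the 50 mm, low down.
- tube_rack: orange rack of small tubes, 66 x 110 x 47 mm, y its long side; stands between the sensor and the stage. Nearer the robot, also between them, a fixed beige joystick stand rises to 200 mm above the table (at about x 0.46 to 0.56, y 0.00 to 0.16), and the tall microscope stands behind, beyond x 0.77. Origin: centre of underside. Leave it alone.
- tube: upright 34 mm diameter, 112 mm high sample tube with a blue cap, standing beside the rack. Origin: centre of underside. Leave it alone.
- tall_can: black screw can, 38 mm diameter, 74 mm high, upright near the rack. Origin: centre of underside. Leave it alone.
- short_can: black screw can, 38 mm diameter, 54 mm high, upright near the rack. Origin: centre of underside. Leave it alone.

How it is judged:
On the way, in this order (a step that is already met when the one before it is completed fails the run):
1. the carriage is against the stop (value of joint carriage above 0.095 m), for 0.2 s.
2. the sensor is lifted clear of the table in the fingers (height (world z) of sensor above 0.08 m and contact force between sensor and the fingers above 0.5 N), for 0.1 s.
At the end, for the whole second after the job is handed in: Carriage within 5 mm of its stop; sensor still held, at rest, underside 4 to 18 mm above the dish, centred within 10 mm, tilted under 7 degrees, long side within 10 degrees of the rails; nothing touches the stage; rack, tube and cans within 15 mm of where they stood (value of joint carriage above 0.095 m and horizontal distance between sensor and dish_top below 0.01 m and z of sensor in the frame of dish_top between 0.004 and 0.018 m and angle between sensor's own z axis and vertical below 0.12 rad and angle between the y axis of sensor and the x axis of dish_top, either way round below 0.17 rad and contact force between sensor and the fingers above 0.5 N and contact force between each of sensor, the arm and stage below 0.1 N and linear speed of sensor below 0.02 m/s and distance of each of tube_rack, tube, tall_can, short_can from where it was at the start of the episode below 0.015 m); the arm keeps its last pose, push and grip.
It fails at once if the sensor touches the dish or the stage (contact force between sensor and stage above 0.3 N).
It fails at once if a bystander is pushed or knocked over (distance of any of tube_rack, tube, tall_can, short_can from where it was at the start of the episode above 0.015 m or angle between any of tube, tall_can, short_can's own z axis and vertical above 0.4 rad).
It also fails if it takes over 51 s, if anything falls off the work surface, if the arm or the gripper's body presses on something with over 40 N, if the wrist force passes 120 N, or if a joint passes its speed limit or range.

## Working session

There is one attempt and no reset: what is moved stays moved. The work goes in short steps, Python scripts to look and compute and a tool call to move; the robot and the scene stay as the last step left them, time stands still between calls to the robot, and variables do not carry over. Pictures are saved under pics/ and viewed, at most 10 in all, crops included, and the job is handed in when it is done.

```bash
ls; mkdir -p pics
```

Run:
```python
from cell import env
import cv2, numpy as np
for n in("scene","top"):
    p,d=env.capture(n); cv2.imwrite(f"pics/{n}0.png",p[:,:,::-1]); np.savez(f"{n}0.npz",p=p,d=d)
    print(n,env.camera_params(n))
print(env.state())
```

```text
cell.py
pics
scene {'mtx': array([[419.05376331,   0.        , 278.73665593],
       [  0.        , 419.05376331, 215.6829916 ],
       [  0.        ,   0.        ,   1.        ]]), 'k1': -0.08985938802662187, 'xyz': array([ 0.09042915, -0.33489541,  0.60131794]), 'rotation': array([ 0.37896868, -0.20642388, -0.42690802,  0.79468324])}
top {'mtx': array([[429.959061  ,   0.        , 280.42072175],
       [  0.        , 429.959061  , 209.814282  ],
       [  0.        ,   0.        ,   1.        ]]), 'k1': -0.10445781005152031, 'xyz': array([0.52436426, 0.02099043, 1.0176862 ]), 'rotation': array([ 0.04101737, -0.04115495, -0.70524532,  0.70657829])}
{'t': 0.1, 'qpos': array([1.09371662e+00, 3.78001988e-01, 7.97990562e-02, 1.27438500e+00,
       7.86178599e-06, 1.46046315e+00]), 'qd': array([-6.62428483e-05, -9.46156210e-04,  1.98801626e-03, -1.37014009e-03,
       -6.62680847e-04, -8.47813955e-04]), 'tau': array([ 6.61948852e-04, -4.64695323e+01,  2.70581263e+01,  1.20147745e-02,
       -1.58330590e-04,  7.68646629e-06]), 'tool_pos': array([0.20594903, 0.53628484, 0.24946274]), 'tool_rot': array([ 1.82347243e-01,  9.83233787e-01, -8.56303323e-04, -2.63098924e-04]), 'ft_force': array([-0.48755244,  0.95158538, -0.97476957]), 'wrist_torque': array([-0.0359092 ,  0.02467196, -0.01701331]), 'grip_force': 0.0, 'opening': 0.08576980292220825}
```

View pics/scene0.png

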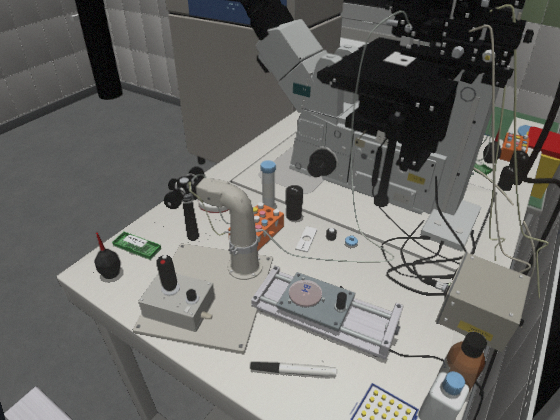

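View pics/top0.png

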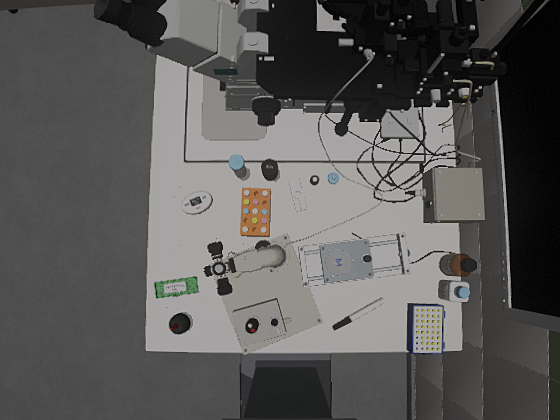

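The scene view shows the stage (dish 305,292; knob 341,300), with the sensor hidden. The top view shows the sensor (197,202), rack (256,212), tube (236,162), cans (269,168) and (264,246), and stage (354,259) with the knob (367,258).

Create h.py:
```python
import numpy as np, cv2
from cell import env
from scipy.spatial.transform import Rotation as R
def ray(n,uv):
    c=env.camera_params(n); K=c['mtx']
    uv=np.atleast_2d(np.float64(uv))
    s=cv2.undistortPoints(uv[:,None],K,np.array([c['k1'],0,0,0,0.]))[:,0]
    d=np.c_[s[:,0],-s[:,1],-np.ones(len(s))]
    return np.array(c['xyz']),R.from_quat(c['rotation']).apply(d)
def plane(n,uv,z):
    o,d=ray(n,uv); return o+d*((z-o[2])/d[:,2])[:,None]
def deproj(n,uv,dep):
    o,d=ray(n,uv); return o+d*np.ravel(dep)[:,None]
def tri(uv1,uv2):
    o1,d1=ray("top",uv1); o2,d2=ray("scene",uv2); d1,d2=d1[0],d2[0]
    s=np.linalg.lstsq(np.c_[d1,-d2],o2-o1,rcond=None)[0]
    a,b=o1+s[0]*d1,o2+s[1]*d2
    return (a+b)/2,np.linalg.norm(a-b)
def cloud(n,d):
    v,u=np.mgrid[:420,:560]; return deproj(n,np.c_[u.ravel(),v.ravel()],d.ravel()).reshape(420,560,3)
```

Run:
```python
from h import *
T=np.load("top0.npz");S=np.load("scene0.npz")
a=cv2.resize(T['p'][220:295,285:425],None,fx=5,fy=5,interpolation=2)[:,:,::-1]
b=cv2.resize(S['p'][255:360,240:415],None,fx=4,fy=4,interpolation=2)[:,:,::-1]
cv2.imwrite("pics/m1.png",a)
c=cv2.resize(T['p'][145:265,170:300],None,fx=4.5,fy=4.5,interpolation=2)[:,:,::-1]
cv2.imwrite("pics/m2.png",c); cv2.imwrite("pics/m3.png",b)
P=cloud("top",T['d'])
for nm,(u,v) in dict(sensor=(197,202),rack=(256,212),tube=(236,162),tall=(269,168),short=(262,245),knob=(367,258),dish=(340,260),joy=(218,268),table=(220,230),left=(300,265),right=(405,250)).items(): print(nm,P[v,u].round(3))
# height map regions
def blob(name,u0,u1,v0,v1,zl,zh):
    Q=P[v0:v1,u0:u1].reshape(-1,3); Q=Q[(Q[:,2]>zl)&(Q[:,2]<zh)]
    print(name,len(Q),np.percentile(Q,[2,50,98],axis=0).round(3).tolist())
blob("sensor",178,216,185,220,.012,.03)
blob("short",255,275,235,255,.045,.065)
blob("tall",258,280,155,182,.06,.085)
blob("tube",225,248,150,180,.09,.13)
blob("rack",236,275,185,238,.03,.09)
blob("knob",360,375,250,266,.055,.08)
blob("joy",200,290,230,300,.1,.4)
```

```text
sensor [0.659 0.217 0.022]
rack [0.633 0.076 0.047]
tube [0.733 0.117 0.113]
tall [0.729 0.047 0.074]
short [0.558 0.062 0.053]
knob [ 0.529 -0.171  0.065]
dish [ 0.524 -0.114  0.042]
joy [0.509 0.14  0.19 ]
table [ 0.595  0.164 -0.   ]
left [ 0.513 -0.025  0.01 ]
right [ 0.546 -0.262  0.047]
sensor 538 [[0.636, 0.187, 0.013], [0.659, 0.219, 0.02], [0.683, 0.253, 0.024]]
short 94 [[0.551, 0.046, 0.051], [0.56, 0.062, 0.054], [0.569, 0.078, 0.057]]
tall 236 [[0.715, 0.029, 0.065], [0.731, 0.047, 0.074], [0.75, 0.062, 0.077]]
tube 208 [[0.719, 0.102, 0.1], [0.734, 0.117, 0.112], [0.751, 0.132, 0.116]]
rack 1294 [[0.583, 0.047, 0.033], [0.635, 0.079, 0.038], [0.689, 0.111, 0.049]]
knob 45 [[0.522, -0.178, 0.058], [0.529, -0.171, 0.066], [0.535, -0.165, 0.07]]
joy 1948 [[0.463, 0.018, 0.138], [0.521, 0.103, 0.188], [0.555, 0.163, 0.198]]
```

View pics/m1.png

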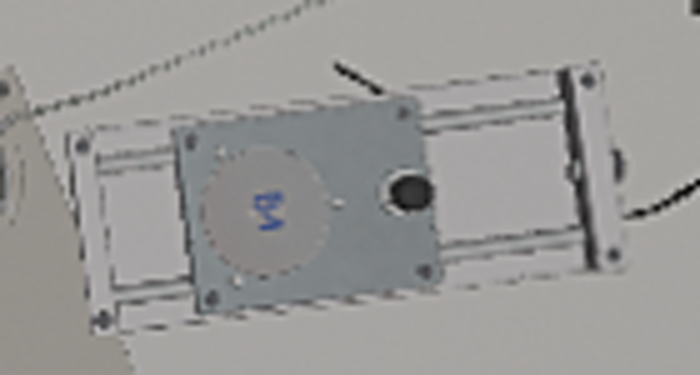

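View pics/m2.png

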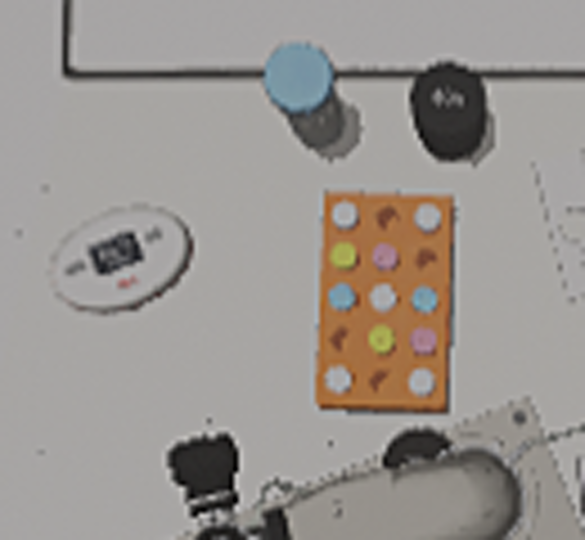

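View pics/m3.png

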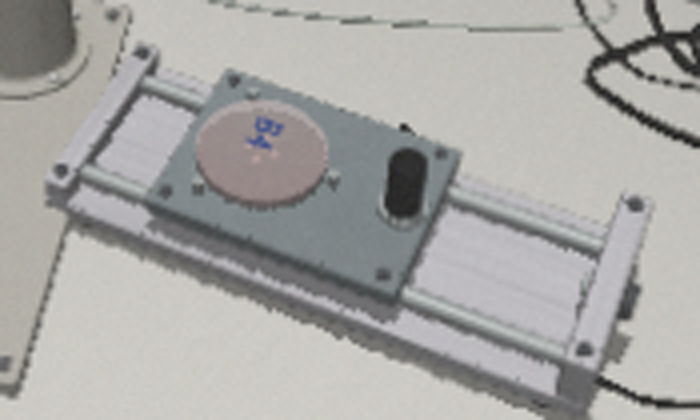

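The crops show the knob top at top-view (367,258), the dish lid rim centred about (338,262), the end-block and plate screws clearly, and the sensor as an oval at about (197,202) with its long axis tilted slightly. The rack and cans are clear too. The knob is about 0.10 m short of the stop.

Run:
```python
from h import *
T=np.load("top0.npz");S=np.load("scene0.npz")
f=lambda u,v:(285+(u+.5)/5-.5,220+(v+.5)/5-.5)
g=lambda u,v:(240+(u+.5)/4-.5,255+(v+.5)/4-.5)
print("knob",tri(f(411,191),g(407,160)));print("dish",tri(f(266,211),g(262,151)))
pts={}
for n,t,s in [("low far",(82,146),(143,52)),("low near",(104,320),(62,170)),("stop far",(588,80),(635,204)),("stop near",(613,255),(585,349)),
 ("p1",(190,143),(234,80)),("p2",(403,113),(441,154)),("p3",(210,299),(166,191)),("p4",(425,271),(382,274))]:
    p,e=tri(f(*t),g(*s)); pts[n]=p; print(n,p.round(4),round(e,4))
def ax(a,b): d=b-a; return np.degrees(np.arctan2(d[1],d[0]))
print("rail",ax(pts['low far'],pts['stop far']),ax(pts['low near'],pts['stop near']),ax(pts['p1'],pts['p2']),ax(pts['p3'],pts['p4']))
print("knob@67",plane("top",f(411,191),.067),"dish@52",plane("top",f(266,211),.052), plane("scene",g(407,160),.067),plane("scene",g(262,151),.052))
# sensor
P=cloud("top",T['d'])
m=np.zeros((420,560),np.uint8); w=np.s_[180:225,172:222]
m[w]=(P[w][...,2]>.007)
n,l,st,c=cv2.connectedComponentsWithStats(m); k=1+np.argmax(st[1:,4]); 
Q=P[l==k]; 
(cx,cy),(a,b),th=cv2.fitEllipse(np.float32(cv2.findContours((l==k).astype(np.uint8),0,1)[0][0]))
print("img ellipse",cx,cy,a,b,th,st[k])
h=cv2.convexHull(np.float32(Q[:,:2]*1000)); print("rect",cv2.minAreaRect(h)); print(cv2.fitEllipse(h)); print(np.percentile(Q[:,2],[50,90,98]), plane("top",[(cx,cy)],.012))
e=np.linalg.eigh(np.cov(Q[:,:2].T)); print("pca",Q[:,:2].mean(0),np.degrees(np.arctan2(*e[1][::-1,1])))
for z in(.10,.14,.18,.195,.21):
    J=P[200:330,180:300].reshape(-1,3); print(z,(J[:,2]>z).sum(), J[J[:,2]>z].max(0) if (J[:,2]>z).any() else'')
s=env.state();print(R.from_quat(s['tool_rot']).as_matrix().round(3))
```

Create to.py:
```python
import sys
from h import *
x,y,z,th=map(float,sys.argv[1:5])  # world target, tool-y heading deg
s=env.state(); M=R.from_quat(s['tool_rot']).as_matrix()
cur=np.degrees(np.arctan2(M[1,1],M[0,1]))
d=M.T@(np.array([x,y,z])-s['tool_pos']); t=(cur-th+90)%180-90
print(s['t'],s['tool_pos'].round(4),"heading",cur.round(2),"tilt",np.degrees(np.arccos(-M[2,2])).round(2)); print(d.round(4),"turn",np.radians(t).round(4))
```

```bash
python3 to.py 0.529 -0.171 0.265 7.2; python3 to.py 0.529 -0.171 0.069 7.2
```

```text
0.1 [0.2059 0.5363 0.2495] heading 68.99 tilt 0.1
[-0.5552 -0.5444 -0.0147] turn 1.0784
0.1 [0.2059 0.5363 0.2495] heading 68.99 tilt 0.1
[-0.5552 -0.5441  0.1813] turn 1.0784
```

The manual's scale: shifts go in shares of 600 mm and turns go in shares of 2 pi rad. Converting my numbers, -0.555 m is -0.925, -0.544 m is -0.9067, 1.078 rad is 0.1716.

Call:
nudge_tcp:
  moves: [-0.0833, -0.0833, -0.025, 0.0239, -0.1667, -0.1667, -0.025, 0.0477, -0.25, -0.25, -0.025, 0.0716, -0.3333, -0.3333, -0.025, 0.0955, -0.4167, -0.4167, -0.025, 0.1194, -0.5, -0.5, -0.025, 0.1432, -0.5833, -0.5833, -0.025, 0.1671, -0.6667, -0.6667, -0.025, 0.1716, -0.75, -0.7333, -0.025, 0.1716, -0.8333, -0.8167, -0.025, 0.1716, -0.9, -0.8833, -0.025, 0.1716, -0.925, -0.9067, -0.025, 0.1716, -0.925, -0.9067, -0.025, 0.1716, -0.925, -0.9067, -0.025, 0.1716, -0.925, -0.9067, -0.025, 0.1716]
  jaw: 0.05

```text
t: 1.98
tool_pos: [0.5286, -0.1693, 0.2649]
tool_rot: [0.661, 0.75, 0.0, -0.001]
ft_force: [0.0, 0.6, -0.6]
opening: 0.0499
grip_force: 0.0
```

```bash
python3 to.py 0.529 -0.171 0.069 7.2
```

```text
1.975 [ 0.5286 -0.1693  0.2649] heading 7.24 tilt 0.09
[-0.002   0.0004  0.1959] turn 0.0006
```

In the tool's units: 0.197 m is 0.3283, 0.17 m is 0.2833.

Call:
nudge_tcp:
  moves: [-0.0033, 0, 0.1, 0, -0.0033, 0, 0.2, 0, -0.0033, 0, 0.2833, 0, -0.0033, 0, 0.3283, 0, -0.0033, 0, 0.3283, 0, -0.0033, 0, 0.3283, 0]

```text
t: 2.72
tool_pos: [0.5302, -0.1716, 0.0698]
tool_rot: [0.661, 0.751, 0.0, 0.001]
ft_force: [-0.4, -0.4, 0.8]
opening: 0.0502
grip_force: 0.0
```

Call:
nudge_tcp:
  moves: [0, 0, 0, 0, 0, 0, 0, 0, 0, 0, 0, 0, 0, 0, 0, 0, 0, 0, 0, 0]
  jaw: 0.01
  force: 20

```text
t: 3.35
tool_pos: [0.5287, -0.1727, 0.0698]
tool_rot: [0.661, 0.75, -0.001, 0.0]
ft_force: [-4.9, -0.6, 8.4]
opening: 0.0146
grip_force: 20.6
```

```bash
python3 to.py 0.5375 -0.2395 0.069 7.2
```

```text
3.35 [ 0.5287 -0.1727  0.0698] heading 7.19 tilt 0.11
[-0.0674  0.0004  0.0009] turn -0.0002
```

In the tool's units: -0.074 m is -0.1233, -0.071 m is -0.1183.

Call:
nudge_tcp:
  moves: [-0.0167, 0, 0, 0, -0.0417, 0, 0, 0, -0.0667, 0, 0, 0, -0.0917, 0, 0, 0, -0.1083, 0, 0, 0, -0.1133, 0, 0, 0, -0.1183, 0, 0, 0, -0.1233, 0, 0, 0, -0.1233, 0, 0, 0, -0.1233, 0, 0, 0]

```text
t: 4.6
tool_pos: [0.5371, -0.2397, 0.0696]
tool_rot: [0.66, 0.751, 0.004, -0.004]
ft_force: [-5.8, 16.1, 16.7]
opening: 0.0152
grip_force: 21.3
```

```bash
python3 to.py 0.5375 -0.2395 0.069 7.2
```

```text
4.6 [ 0.5371 -0.2397  0.0696] heading 7.37 tilt 0.64
[0.0001 0.0004 0.0006] turn 0.0029
```

In the tool's units: -0.2 m is -0.3333, -0.15 m is -0.25.

Call:
nudge_tcp:
  moves: [0.0067, 0, 0, 0, 0.01, 0, 0, 0, 0.01, 0, 0, 0, 0.01, 0, -0.05, 0, 0.01, 0, -0.15, 0, 0.01, 0, -0.25, 0, 0.01, 0, -0.3333, 0, 0.01, 0, -0.3333, 0, 0.01, 0, -0.3333, 0]
  jaw: 0.085

```text
t: 5.72
tool_pos: [0.538, -0.2398, 0.2678]
tool_rot: [0.661, 0.75, -0.0, -0.0]
ft_force: [0.5, -0.1, -1.4]
opening: 0.085
grip_force: 0.0
```

```bash
python3 to.py 0.659 0.2185 0.265 -15
```

```text
5.725 [ 0.538  -0.2398  0.2678] heading 7.19 tilt 0.01
[0.4396 0.1775 0.0027] turn 0.3874
```

Run:
```python
from h import *
L=[]
for i in range(4):
    p,d=env.capture("top"); L.append(d)
np.savez("top1.npz",p=p,d=d)
d=np.median(np.where(np.array(L)>0,L,np.nan),axis=0); d=np.nan_to_num(d)
P=cloud("top",d); m=np.zeros((420,560),np.uint8); w=np.s_[180:225,172:222]
for zt in(.007,.011,.015):
    m[:]=0; m[w]=(P[w][...,2]>zt)&(d[w]>0)
    n,l,st,c=cv2.connectedComponentsWithStats(m); k=1+np.argmax(st[1:,4]); Q=P[l==k]; Q=Q[Q[:,2]<.03]
    h=cv2.convexHull(np.float32(Q[:,:2]*1000)); print(zt,len(Q),cv2.minAreaRect(h),cv2.fitEllipse(h))
    e=np.linalg.eigh(np.cov(Q[:,:2].T)); a=e[1][:,1]; print(Q[:,:2].mean(0),np.degrees(np.arctan2(a[1],a[0])),np.median(Q[:,2]))
# colour: distance from table colour, contour fit at rim
hsv=cv2.cvtColor(p,cv2.COLOR_RGB2HSV); print(p[195,175],p[202,190],hsv[195,175])
c=p[178:226,168:226][:,:,::-1]; a=cv2.resize(c,None,fx=6,fy=6,interpolation=2)
b=p[225:290,295:425][:,:,::-1]; b=cv2.resize(b,None,fx=3.4,fy=3.4,interpolation=2)
H=max(a.shape[0],b.shape[0]); pad=lambda i:cv2.copyMakeBorder(i,0,H-i.shape[0],0,0,0)
cv2.imwrite("pics/m4.png",np.hstack([pad(a),pad(b)]))
print(a.shape,b.shape)
```

```text
0.007 539 ((659.6701049804688, 220.13369750976562), (52.200477600097656, 71.33733367919922), 0.9095007181167603) ((660.2255859375, 220.57850646972656), (49.3631477355957, 75.91629791259766), 22.68010711669922)
[0.65919473 0.21949779] 111.14850798969773 0.019859529786074304
0.011 530 ((659.6701049804688, 220.13369750976562), (52.200477600097656, 71.33733367919922), 0.9095007181167603) ((660.2490844726562, 220.63352966308594), (49.237850189208984, 75.97837829589844), 22.797670364379883)
[0.65933996 0.21986074] 111.9073380355066 0.019899547810660223
0.015 515 ((660.3443603515625, 221.3214111328125), (49.13938903808594, 74.81324768066406), 21.543249130249023) ((660.4046020507812, 220.77012634277344), (48.955360412597656, 75.33216857910156), 23.089099884033203)
[0.65968229 0.22021793] 111.9812955233317 0.019971713145675474
[175 173 173] [110 109 109] [  0   3 175]
(288, 348, 3) (221, 442, 3)
```

View pics/m4.png

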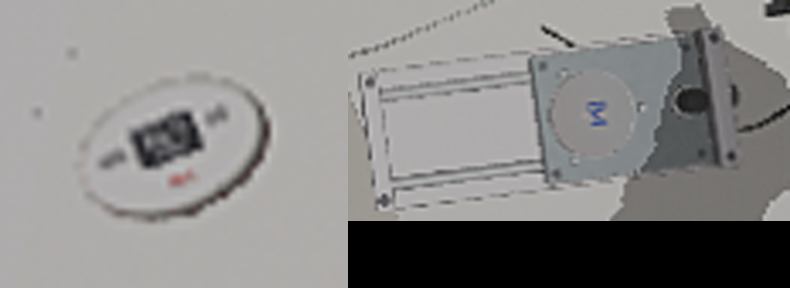

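The sensor's long axis heads about 112° and it is centred at (0.660, 0.2207). The right half shows the carriage plate against the stop, with the dish at about (366.7, 257.6).

Run:
```python
from h import *
print(plane("top",[(366.7,257.6)],.045))
```

```bash
python3 to.py 0.660 0.2207 0.265 22.6
```

```text
[[ 0.52956916 -0.17437403  0.045     ]]
5.925 [ 0.5372 -0.2391  0.2664] heading 7.21 tilt 0.2
[0.4408 0.1796 0.0019] turn -0.2686
```

In the tool's units: 0.44 m is 0.7333, 0.425 m is 0.7083, -0.269 rad is -0.0428.

Call:
nudge_tcp:
  moves: [0.0833, 0.0333, 0, 0, 0.1833, 0.075, 0, -0.008, 0.275, 0.1117, 0, -0.0159, 0.3667, 0.15, 0, -0.0239, 0.4583, 0.1867, 0, -0.0318, 0.55, 0.225, 0, -0.0398, 0.6417, 0.2617, 0, -0.0428, 0.7083, 0.2883, 0, -0.0428, 0.7333, 0.2983, 0, -0.0428, 0.7333, 0.2983, 0, -0.0428, 0.7333, 0.2983, 0, -0.0428]

```text
t: 7.3
tool_pos: [0.66, 0.2186, 0.2676]
tool_rot: [0.555, 0.832, -0.001, -0.0]
ft_force: [-0.1, -0.1, 0.4]
opening: 0.0845
grip_force: 0.0
```

```bash
python3 to.py 0.660 0.2207 0.024 22.6
```

```text
7.3 [0.66   0.2186 0.2676] heading 22.59 tilt 0.08
[0.002  0.0012 0.2436] turn -0.0001
```

In the tool's units: 0.16 m is 0.2667, 0.14 m is 0.2333.

Call:
nudge_tcp:
  moves: [0.0033, 0.0017, 0.0833, 0, 0.0033, 0.0017, 0.1667, 0, 0.0033, 0.0017, 0.2333, 0, 0.0033, 0.0017, 0.2667, 0, 0.0033, 0.0017, 0.2667, 0]

```text
t: 7.92
tool_pos: [0.6586, 0.2198, 0.1063]
tool_rot: [0.555, 0.832, -0.002, -0.002]
ft_force: [-0.6, -0.8, -0.5]
opening: 0.0856
grip_force: 0.0
```

Run:
```python
from h import *
o=[]
for n in("scene","top"):
    p,d=env.capture(n); o.append(p[100:320,100:320] if n=="top" else p[120:340,80:380])
cv2.imwrite("pics/m5.png",cv2.resize(np.hstack(o),None,fx=1.5,fy=1.5)[:,:,::-1])
```

```bash
python3 to.py 0.660 0.2207 0.024 22.6
```

```text
8.025 [0.6608 0.2209 0.1094] heading 22.56 tilt 0.06
[ 0.0002 -0.0009  0.0854] turn -0.0007
```

View pics/m5.png

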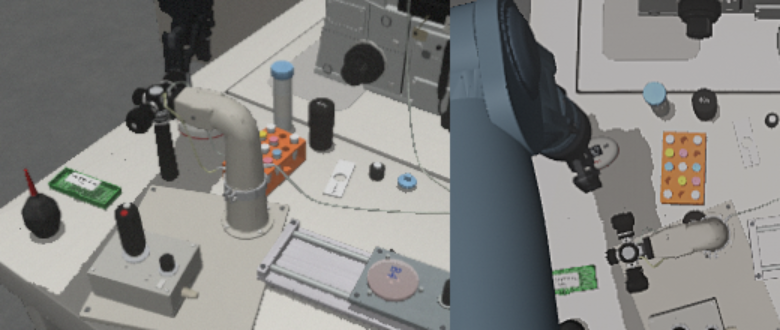

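The gripper hangs above the sensor, clear of the joystick stand and rack, so I continue down.

In the tool's units: 0.087 m is 0.145, 0.08 m is 0.1333.

Call:
nudge_tcp:
  moves: [0, -0.0017, 0.05, 0, 0, -0.0017, 0.1, 0, 0, -0.0017, 0.1333, 0, 0, -0.0017, 0.145, 0, 0, -0.0017, 0.145, 0, 0, -0.0017, 0.145, 0]

```text
t: 8.78
tool_pos: [0.6608, 0.2216, 0.0231]
tool_rot: [0.555, 0.832, 0.001, 0.001]
ft_force: [-0.4, -0.5, 0.5]
opening: 0.085
grip_force: 0.0
```

Call:
nudge_tcp:
  moves: [0, 0, 0, 0, 0, 0, 0, 0, 0, 0, 0, 0, 0, 0, 0, 0, 0, 0, 0, 0, 0, 0, 0, 0]
  jaw: 0.03
  force: 40

```text
t: 9.52
tool_pos: [0.6601, 0.2215, 0.0223]
tool_rot: [0.555, 0.832, 0.001, 0.0]
ft_force: [-1.6, 0.2, 6.3]
opening: 0.0475
grip_force: 41.6
```

```bash
python3 to.py 0.660 0.2207 0.022 22.6
```

```text
9.525 [0.6601 0.2215 0.0223] heading 22.63 tilt 0.08
[-0.0007 -0.0004  0.0003] turn 0.0006
```

In the tool's units: -0.25 m is -0.4167, -0.24 m is -0.4.

Call:
nudge_tcp:
  moves: [0, 0, -0.0333, 0, 0, 0, -0.1167, 0, 0, 0, -0.2167, 0, 0, 0, -0.3167, 0, 0, 0, -0.4, 0, 0, 0, -0.4167, 0, 0, 0, -0.4167, 0, 0, 0, -0.4167, 0]

```text
t: 10.52
tool_pos: [0.6586, 0.2211, 0.2685]
tool_rot: [0.555, 0.832, -0.002, -0.002]
ft_force: [0.0, -0.1, 0.4]
opening: 0.0473
grip_force: 41.4
```

```bash
python3 to.py 0.529 -0.1748 0.272 7.2
```

```text
10.525 [0.6586 0.2211 0.2685] heading 22.63 tilt 0.25
[-0.3156 -0.272  -0.0025] turn 0.2693
```

In the tool's units: -0.3156 m is -0.526, -0.31 m is -0.5167, 0.269 rad is 0.0428.

Call:
nudge_tcp:
  moves: [-0.0333, -0.0283, 0, 0, -0.1, -0.0833, 0, 0.0048, -0.1667, -0.1433, 0, 0.0111, -0.2333, -0.2, 0, 0.0191, -0.3, -0.2583, 0, 0.0271, -0.3667, -0.3167, 0, 0.035, -0.4333, -0.3733, 0, 0.0428, -0.4833, -0.4167, 0, 0.0428, -0.5167, -0.445, 0, 0.0428, -0.526, -0.4533, 0, 0.0428, -0.526, -0.4533, 0, 0.0428, -0.526, -0.4533, 0, 0.0428]

```text
t: 12.02
tool_pos: [0.53, -0.1735, 0.2708]
tool_rot: [0.661, 0.751, 0.0, -0.001]
ft_force: [-0.0, -0.1, 0.9]
opening: 0.0475
grip_force: 41.4
```

```bash
python3 to.py 0.529 -0.1748 0.12 7.2
```

```text
12.025 [ 0.53   -0.1735  0.2708] heading 7.3 tilt 0.06
[-0.0013 -0.0011  0.1508] turn 0.0017
```

Descend to TCP 0.12 (underside about 0.098) and measure the sensor in both views.

In the tool's units: 0.15 m is 0.25, 0.14 m is 0.2333.

Call:
nudge_tcp:
  moves: [0, 0, 0.0833, 0, 0, 0, 0.1667, 0, 0, 0, 0.2333, 0, 0, 0, 0.25, 0, 0, 0, 0.25, 0, 0, 0, 0.25, 0, 0, 0, 0.25, 0]

```text
t: 12.9
tool_pos: [0.5313, -0.1752, 0.1231]
tool_rot: [0.661, 0.75, 0.001, 0.002]
ft_force: [0.1, 0.6, -0.6]
opening: 0.0477
grip_force: 41.4
```

```bash
python3 to.py 0.529 -0.1748 0.085 7.2
```

Run:
```python
from h import *
o=[]
for n,(v,u) in dict(scene=(230,240),top=(200,290)).items():
    p,d=env.capture(n); np.savez(n+"2.npz",p=p,d=d); o.append(cv2.resize(p[v:v+120,u:u+160],None,fx=5,fy=5,interpolation=2)[:,:,::-1])
cv2.imwrite("pics/m6.png",o[0]);cv2.imwrite("pics/m7.png",o[1])
```

```text
12.9 [ 0.5313 -0.1752  0.1231] heading 7.22 tilt 0.2
[ 0.0007 -0.0023  0.0381] turn 0.0004
```

View pics/m6.png

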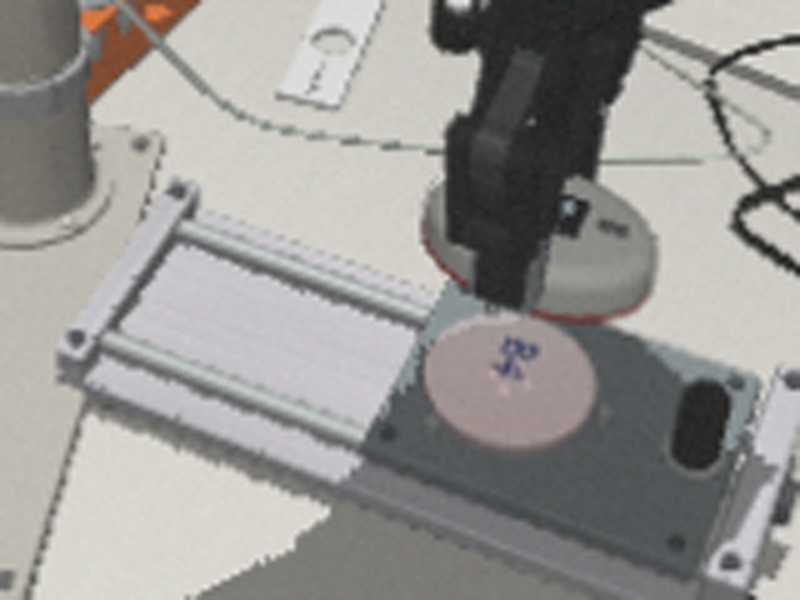

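View pics/m7.png

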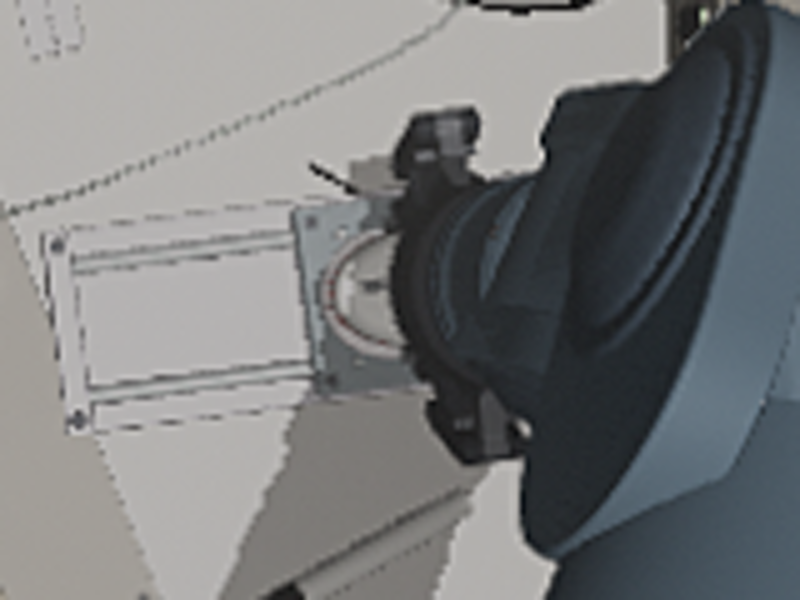

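The scene view shows the sensor held level: its left end at crop (424,240), right end (657,270), with the red rim running between them. The dish is at crop (510,385). In the top view the sensor's left end is at crop (323,293), aligned with the dish.

Run:
```python
from h import *
S=np.load("scene2.npz");T=np.load("top2.npz")
g=lambda u,v:(240+(u+.5)/5-.5,230+(v+.5)/5-.5); t=lambda u,v:(290+(u+.5)/5-.5,200+(v+.5)/5-.5)
u=np.array([np.cos(np.radians(-82.8)),np.sin(np.radians(-82.8))])
tcp=np.array([.5313,-.1752])
for z in(.102,.107,.112):
    a,b=plane("scene",[g(424,240),g(657,270)],z)[:,:2]; m=(a+b)/2
    print(z,"ends rel tcp along rail",(a-tcp)@u,(b-tcp)@u,"left end top view",(plane("top",[t(322,295)],z)[0,:2]-tcp)@u)
print("dish",plane("scene",[g(510,385)],.0404),plane("scene",[g(510,385)],.052))
print("knob top scene",plane("scene",[g(705,395)],.067))
# red rim points at lower edge -> tilt check by depth
P=cloud("scene",S['d']); p=S['p'].astype(int)
m=(p[...,0]>p[...,1]+35)&(p[...,0]>p[...,2]+35); m[:255]=0;m[300:]=0;m[:,:322]=0;m[:,375:]=0
Q=P[m]; Q=Q[np.abs(Q[:,2]-.1)<.03]; s=(Q[:,:2]-tcp)@u
print(len(Q),Q[:,2].mean(),Q[:,2].min(),"z slope along rail",np.polyfit(s,Q[:,2],1))
```

```text
0.102 ends rel tcp along rail -0.03229994339845791 0.03930227632127848 left end top view -0.039719953614486554
0.107 ends rel tcp along rail -0.030943289394624807 0.039941930047260495 left end top view -0.04057064204915181
0.112 ends rel tcp along rail -0.029586635390791736 0.04058158377324254 left end top view -0.041421330483817076
dish [[ 0.52737786 -0.17723422  0.0404    ]] [[ 0.5183416  -0.18049471  0.052     ]]
knob top scene [[ 0.53736651 -0.23942856  0.067     ]]
19 0.10352504040018451 0.10223336235867075 z slope along rail [0.01074218 0.10342574]
```

Call:
nudge_tcp:
  moves: [0, -0.0025, 0.0167, 0, 0, -0.0025, 0.0333, 0, 0, -0.0025, 0.0467, 0, 0, -0.0025, 0.055, 0, 0, -0.0025, 0.0617, 0, 0, -0.0025, 0.0617, 0, 0, -0.0025, 0.0617, 0, 0, -0.0025, 0.0617, 0, 0, -0.0025, 0.0617, 0, 0, -0.0025, 0.0617, 0]

```text
t: 14.25
tool_pos: [0.5285, -0.1748, 0.0844]
tool_rot: [0.661, 0.75, 0.0, 0.0]
ft_force: [-0.2, -0.6, -0.8]
opening: 0.0479
grip_force: 41.4
```

Run:
```python
from h import *
A=[]
for i in range(12):
    p,d=env.capture("scene" if i%2 else "top"); s=env.state(); A.append(np.r_[s['tool_pos'],s['ft_force'],s['grip_force']])
    if i==10: cv2.imwrite("pics/m9.png",p[:,:,::-1])
cv2.imwrite("pics/m8.png",cv2.resize(p[230:350,240:400],None,fx=5,fy=5,interpolation=2)[:,:,::-1])
print(np.mean(A,0).round(4),np.std(A,0).round(4))
D=cloud("scene",d); q=p.astype(int)
m=(q[...,0]>q[...,1]+35)&(q[...,0]>q[...,2]+35); m[:262]=0;m[315:]=0;m[:,:318]=0;m[:,375:]=0
Q=D[m]; Q=Q[(Q[:,2]>.045)&(Q[:,2]<.085)]; print(len(Q),np.percentile(Q[:,2],[0,20,50,80]) if len(Q) else '')
```

```bash
python3 to.py 0.529 -0.1748 0.0845 7.2
```

```text
[ 5.28400e-01 -1.74800e-01  8.43000e-02 -1.14000e-02 -1.21600e-01
 -4.55500e-01  4.14481e+01] [0.000e+00 0.000e+00 0.000e+00 7.463e-01 3.418e-01 2.710e-01 3.000e-04]
15 [0.06279996 0.0641203  0.06484106 0.06571667]
14.85 [ 0.5284 -0.1748  0.0843] heading 7.22 tilt 0.0
[-0.0001  0.0006 -0.0002] turn 0.0003
```

View pics/m8.png

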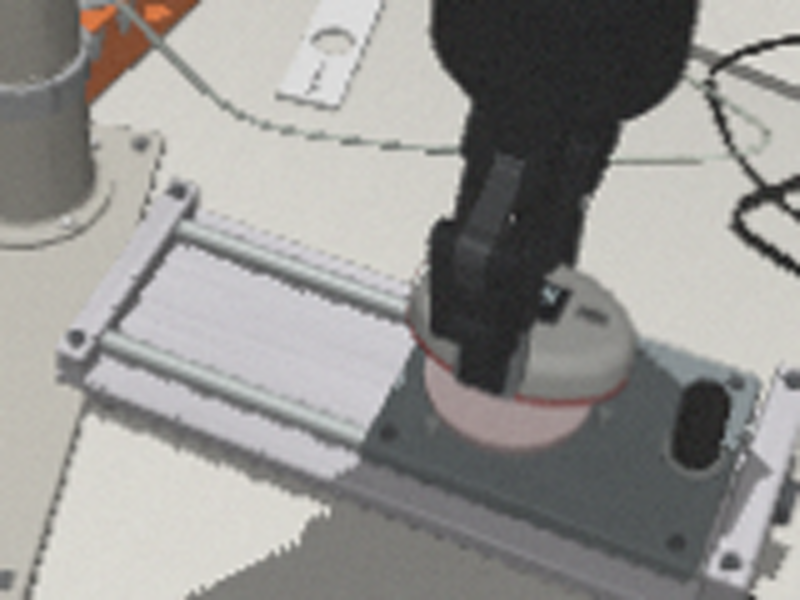

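The view shows the sensor held level above the dish: its ends at crop (407,325) and (638,360), a visible gap below, and the carriage at the stop. The rim's low edge measures about 63 mm high.

```bash
python3 -c "
from cell import env
print(env.sign_off())"
```

```text
the job is handed in; nothing more can be done
None
```

The carriage is against its stop and I handed the job in at about 15 s with the sensor held level and centred over the dish, its underside about 10 mm above it and its long side along the rails; the hand-in gave no verdict.

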